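# Run a sample in the portable analyser

## Robot

A 6-joint arm with a two-finger parallel gripper is mounted at the origin on the work surface. World frame = base frame: x ahead of the robot, y to its left, z up, the work surface at z = 0. Lengths are in m, angles in rad, forces in N, time in s.
With the tool pointing down it reaches from about 0.3 to 0.875 m from the base axis. Payload 6.4 kg.
Tool frame: the origin (TCP) lies at the very end of the fingers, on their centre line; the grasp point (between the pads) lies 19 mm behind it; x points along the fingers, y is the direction in which the jaws open and shut, and the axes are right-handed (so a half turn about x gives the same grasp; the last joint's range is limited). The gripper opens to 85 mm and grips with 20 to 120 N. Pads are 22 mm wide; open, the fingers measure 114 mm over their backs; the gripper's body (76 mm by 85 mm) begins 54 mm behind the grasp point. The pads swing forward as they close: fully open they stand 13 mm farther back than shut.
Start: joints at [-1.538, 0.181, 1.607, -0, 1.354, -0.206], TCP at [0.136, -0.559, 0.231] pointing down, gripper open.
Joint ranges: [-2.99, 2.99], [-0.89, 2.07], [0.3, 2.58], [-1.14, 4.28], [0, 2.63], [-3.12, 3.12]. Speed limits (rad/s): [2.57, 2.57, 3.01, 3.14, 3.14, 3.14].

## Interface

Orientations are given as a unit quaternion [w, x, y, z].
In Python, from bench import status, optics, hand_in gives the robot as it stands. The module is installed in compiled form; this text tells all that it offers.
- The arm moves only by the shell command python3 -m jog 'ROWS'. ROWS is JSON, one flat list of numbers, 5 for each row, row after row: the shift along the tool's x, y, z in mm, then the turn about the tool's x in degrees, then the opening in per cent of the stroke, from 0 (shut) to 100 (fully open). In form: [tx, ty, tz, yaw, gripper, tx, ty, tz, yaw, gripper, ...]. A call has exactly 5 rows; each row is the pose to reach, as a shift and turn from the pose commanded when the call began, along the tool's axes at that moment; what a row does not reach only later rows make up. A row lasts 1/10 s, in which the tool goes at most 50 mm and 8.59 degrees, less where a joint would pass 70% of its speed; a pose out of reach is approached as far as the arm can. A call with a gripper value outside its range is refused whole. The fingers move at their own pace and stop on an object; the grip force is fixed at half the most. Time passes only in rows, so rows that repeat a pose let the fingers close, or fill a call up. It gives the time, the measured TCP pose, the force and the opening at its end, in the units of the state.
- status.get_obs(): the state, without advancing time (a new reading comes with each control period).
- optics.camera(name): name is "scene" or "side" or "wrist"; returns the picture (384x512x3 uint8, red, green, blue); there is no depth.
- optics.get_calibration(name): a dict with "vertical_fov" (degrees; the focal length in pixels is half the picture's height over the tangent of half this angle, whatever the lens; pixels are square), "cx", "cy" (the principal point, pixels), "extrinsics" (4x4, takes a point from camera to world coordinates). Camera axes: x right, y up, looking along -z (the intrinsics and any distortion apply to the point x, -y, -z); pixel columns grow to the right and rows downward; lengths in m; the calibration is good to about 2 mm. The wrist camera is an equidistant fisheye: a pixel r from the principal point sees the ray r / f radians off the axis. A picture is of the moment at which its call begins: read the wrist's pose just before it. get_calibration takes no time and is no camera call; for the wrist camera it gives the pose at the moment of the call.
- hand_in(): hands the job in, once; it reports no verdict.
The state is a dict: "time_s": time; "q": joint angles; "dq": joint speeds; "joint_efforts": joint torques, N m; "eef_pos": TCP position; "eef_rot": TCP orientation; "wrist_force": force on the tool from outside, world axes, zero at the start; "torque": the same for the moment, N m; "opening": opening from 0.0 (shut) to 1.0 (fully open).
Only numpy, scipy, OpenCV 4.12 (cv2) and the standard library are available. Lean on these libraries where they do the work, as an engineer would, in place of code of your own. Each camera call takes 0.05 s, during which the arm holds its last target. There are 200 camera calls.

## Task

Slide the portable analyser's sample carriage fully home into its chamber, and only then switch the analyser on: push the raised end of its black rocker switch with a fingertip so that it snaps right over, and keep it firmly pressed down for about two seconds before letting go. The switch sits at a somewhat unknown height on a soft gasket, so feel for it; be gentle with the instrument, and leave the bottle, the beaker and the little jar where they are.

Things in the scene. Friction and masses are not known exactly. Their poses are not given: they have to be found in the camera images.
- analyser: fixed black case, 280 mm (x) by 340 mm (y), level grey panel on top 115 mm above the bench; origin: centre of the underside, z up, x from the latch side (near the robot) to the opened lid, which lies flat beyond. On the panel: y-positive side a cream arch (sample chamber, 70 mm high, x = -10 to +95 mm), y-negative side the rocker switch, screen beyond it. Over 20 N anywhere damages it
- carriage_tab (a point): centre of the near face (towards analyser -x) of the aluminium sample carriage's upright push tab, 30 mm above the panel; axes as the analyser's. Tab 44 mm wide, 8 mm thick, top 44 mm above the panel; the panel before it is free. A capped vial stands 50 mm behind the face, top 55 mm above the panel. Pushed to analyser +x it slides with about 3 N of friction to a soft stop
- carriage (a joint): carriage travel in m: 0 fully out, 0.050 at its end stop, fully home (vial inside the chamber); starts between 0 and 0.015
- switch_place (a point): point of the panel surface under the rocker's pivot, axes as the analyser's. Black rocker, 70 mm (x) by 36 mm (y), in a cream frame 96 by 58 mm. When off, its far half (+x) slopes up outwards: press it 24 mm to +x of this point. Its height differs and is not measured: top of the raised end 36 to 54 mm above the panel. The switch sits on a soft gasket: 1 mm per 7 N, at most 8 mm
- rocker (a joint): rocker angle in rad: 0 off (near half level), 0.28 on (far half level, its end 10 mm lower than before). Over-centre spring: resists with about 5 to 7 N when pressed 24 mm from the pivot, snaps over at 0.14 and stays. To start the analyser keep it pressed on its on stop with at least 5 N for 1 s; over 20 N breaks it
- reagent: amber bottle, 60 mm diameter, 130 mm high, standing on the bench; origin under its centre; leave alone
- beaker: glass beaker, 70 mm diameter, 90 mm high, standing on the bench; origin under its centre; leave alone
- jar: small white jar, 32 mm diameter, 42 mm high, standing on the analyser's panel beyond the middle; origin under its centre; leave alone

How it is judged:
By the outcome, as a careful person would: the job done as asked, in the order asked, and still so for the second after the job is handed in, with the robot touching nothing.
It also fails if it takes over 51 s, if anything falls off the work surface, if the arm or the gripper's body presses on something with over 40 N, if the wrist force passes 120 N, or if a joint passes its speed limit or range.

## Working session

There is one attempt and no reset: what is moved stays moved. The work goes in short steps, Python scripts to look and compute and a shell command to move; the robot and the scene stay as the last step left them, time stands still between calls to the robot, and variables do not carry over. Pictures are saved under pics/ and viewed, on a budget of 10 in all, crops included, one or two more only if the job needs it, and the job is handed in when it is done.

```bash
mkdir -p pics
python3 - <<'E'
from bench import status, optics
import cv2
o=status.get_obs();print({k:o[k] for k in('time_s','eef_pos','eef_rot','wrist_force','opening')})
for n in('scene','side'):
    im=optics.camera(n);cv2.imwrite(f'pics/{n}0.png',im[:,:,::-1]);print(n,optics.get_calibration(n))
E
```

```text
{'time_s': 0.0, 'eef_pos': array([ 0.13600332, -0.55810505,  0.23037246]), 'eef_rot': array([ 0.08359918,  0.70213358,  0.08485101, -0.70201134]), 'wrist_force': array([-0.80260582, -0.81647933, -0.06513659]), 'opening': 1.0004123156559637}
scene {'vertical_fov': 55.612017052211236, 'cx': 255.8444943148869, 'cy': 192.3712528922649, 'extrinsics': array([[ 0.04093281, -0.6543211 ,  0.75510821,  1.36209188],
       [ 0.9991104 ,  0.01913097, -0.03758216, -0.03026212],
       [ 0.01014485,  0.7559748 ,  0.6545221 ,  0.77797823],
       [ 0.        ,  0.        ,  0.        ,  1.        ]])}
side {'vertical_fov': 50.02986363870021, 'cx': 255.55697689711366, 'cy': 192.2633206522123, 'extrinsics': array([[-0.98983824,  0.06388776, -0.12703788,  0.38472371],
       [-0.14144027, -0.5344567 ,  0.83327707,  1.23841449],
       [-0.01466004,  0.84277778,  0.53806198,  0.89905347],
       [ 0.        ,  0.        ,  0.        ,  1.        ]])}
```

View pics/scene0.png

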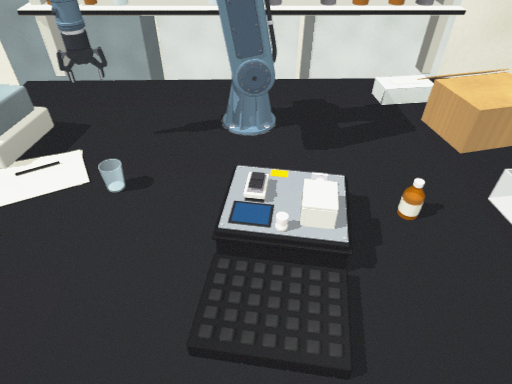

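View pics/side0.png

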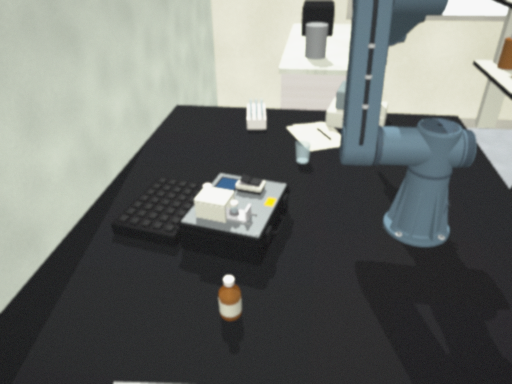

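```bash
cat > h.py <<'E'
import numpy as np
from bench import optics,status
def ray(n,u,v,cal=None):
    c=cal or optics.get_calibration(n);f=192/np.tan(np.radians(c['vertical_fov']/2))
    x,y=(u-c['cx'])/f,(v-c['cy'])/f
    if n=='wrist':
        r=np.hypot(x,y)+1e-9;d=np.array([x/r*np.sin(r),-y/r*np.sin(r),-np.cos(r)])
    else: d=np.array([x,-y,-1])
    E=np.array(c['extrinsics']);return E[:3,3],E[:3,:3]@d
def onz(n,u,v,z,cal=None):
    o,d=ray(n,u,v,cal);return o+d*(z-o[2])/d[2]
E
python3 - <<'E'
from h import *
import cv2
for p in [(236,167),(348,172),(350,238),(220,233)]: print(onz('scene',*p,.115).round(3))
for p in [(257,183),(318,178)]: print(onz('scene',*p,.15).round(3))
a=cv2.imread('pics/scene0.png')[155:250,205:365];b=cv2.imread('pics/side0.png')[165:260,175:300]
cv2.imwrite('pics/crop0.png',np.hstack([cv2.resize(a,None,fx=2.8,fy=2.8,interpolation=2),cv2.resize(b,None,fx=2.8,fy=2.8,interpolation=2)]))
E
```

```text
[ 0.478 -0.047  0.115]
[0.512 0.287 0.115]
[0.774 0.23  0.115]
[ 0.747 -0.087  0.115]
[0.599 0.011 0.15 ]
[0.582 0.18  0.15 ]
```

View pics/crop0.png

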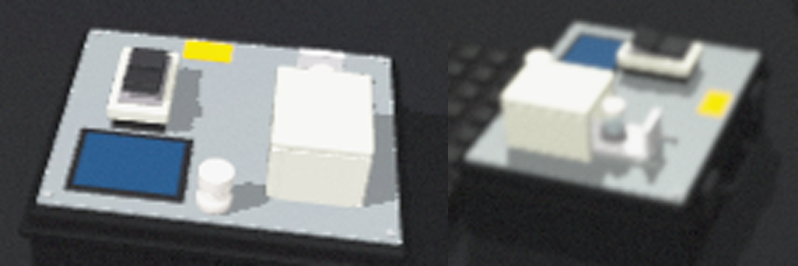

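```bash
cat >> h.py <<'E'
from scipy.spatial.transform import Rotation as R
AY=np.radians(-5.5);C=np.array([.628,.096])
def to_world(x,y):
    c,s=np.cos(AY),np.sin(AY);return C+np.array([c*x-s*y,s*x+c*y])
def to_an(p):
    c,s=np.cos(AY),np.sin(AY);d=np.array(p)[:2]-C;return np.array([c*d[0]+s*d[1],-s*d[0]+c*d[1]])
def state():
    o=status.get_obs();q=o['eef_rot'];r=R.from_quat([*q[1:],q[0]]);return o,r
def shift(p):
    o,r=state();return (r.as_matrix().T@(np.array(p)-o['eef_pos'])*1000).round(1)
E
python3 - <<'E'
from h import *
print(onz('scene',114,188,0),onz('scene',409,215,0))
o,r=state();print(r.as_matrix().round(3))
print(to_world(-.12,0.03),shift([*to_world(-.12,0.03),.34]))
c=optics.get_calibration('wrist');print(c, r.as_matrix().T@(c['extrinsics'][:3,3]-o['eef_pos']))
E
```

```text
[ 0.42895548 -0.4513009   0.        ] [ 5.84139412e-01  4.79317687e-01 -1.11022302e-16]
[[-0.     0.236 -0.972]
 [ 0.002 -0.972 -0.236]
 [-1.    -0.002 -0.   ]]
[0.51142783 0.13736338] [-108.4 -587.2 -529.3]
{'vertical_fov': 65.70646984690485, 'cx': 249.2014649705268, 'cy': 193.31072591152505, 'extrinsics': array([[ 0.236573  ,  0.91842198,  0.31707142,  0.21783269],
       [-0.9716131 ,  0.22398989,  0.07613486, -0.53886023],
       [-0.00109687, -0.3260822 ,  0.94534078,  0.37282382],
       [ 0.        ,  0.        ,  0.        ,  1.        ]])} [-0.14232626  0.00036508 -0.08411565]
```

```bash
python3 -m jog '[-6,-33,-29,0,0,-12,-65,-59,0,0,-18,-98,-88,0,0,-24,-130,-118,0,0,-30,-163,-147,0,0]'
python3 -m jog '[-6,-33,-29,0,0,-12,-65,-59,0,0,-18,-98,-88,0,0,-24,-130,-118,0,0,-30,-163,-147,0,0]'
python3 -m jog '[-6,-33,-29,0,0,-12,-65,-59,0,0,-18,-98,-88,0,0,-24,-130,-118,0,0,-30,-163,-147,0,0]'
python3 -m jog '[-6,-33,-29,4,0,-12,-65,-59,8,0,-18,-98,-88,12,0,-18,-98,-88,16,0,-18,-98,-88,19.2,0]'
python3 - <<'E'
from h import *
import cv2
c=optics.get_calibration('wrist');im=optics.camera('wrist');cv2.imwrite('pics/w1.png',im[:,:,::-1])
np.save('w1.npy',c,allow_pickle=True)
o,r=state();print(o['time_s'],o['eef_pos'],r.as_matrix().round(3),o['wrist_force'],o['opening'])
E
```

```text
time_s: 0.6
eef_pos: [0.2408, -0.3637, 0.2611]
eef_rot: [0.084, 0.702, 0.084, -0.702]
wrist_force: [-0.3, -1.3, -0.4]
opening: 0.142
time_s: 1.1
eef_pos: [0.3449, -0.1707, 0.2914]
eef_rot: [0.084, 0.702, 0.084, -0.702]
wrist_force: [1.6, -0.4, 0.5]
opening: 0.0
time_s: 1.6
eef_pos: [0.4493, 0.0227, 0.3214]
eef_rot: [0.084, 0.702, 0.084, -0.702]
wrist_force: [0.9, -0.4, 0.8]
opening: 0.007
time_s: 2.1
eef_pos: [0.5112, 0.1383, 0.3385]
eef_rot: [0.034, -0.706, 0.034, 0.707]
wrist_force: [0.8, -0.1, 0.4]
opening: 0.0
2.15 [0.51099563 0.13768703 0.33851006] [[-0.002 -0.099 -0.995]
 [-0.    -0.995  0.099]
 [-1.     0.     0.002]] [-0.18518132  0.31569935  0.3054755 ] -0.0015058566792173621
```

View pics/w1.png

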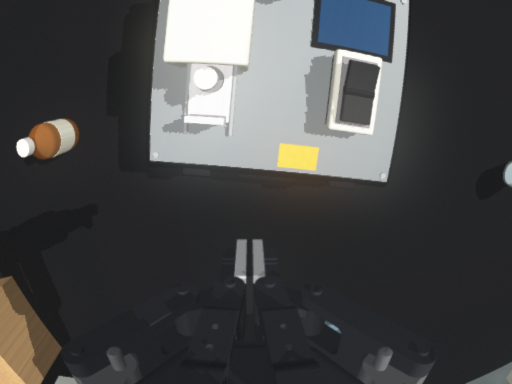

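Run:
```python
import cv2,numpy as np
im=cv2.imread('pics/w1.png')
a=cv2.resize(im[55:170,140:240],None,fx=4,fy=4,interpolation=2);b=cv2.resize(im[40:155,310:400],None,fx=4,fy=4,interpolation=2)
cv2.imwrite('pics/w1c.png',np.hstack([a,b]))
```

```text
(no output)
```

View pics/w1c.png

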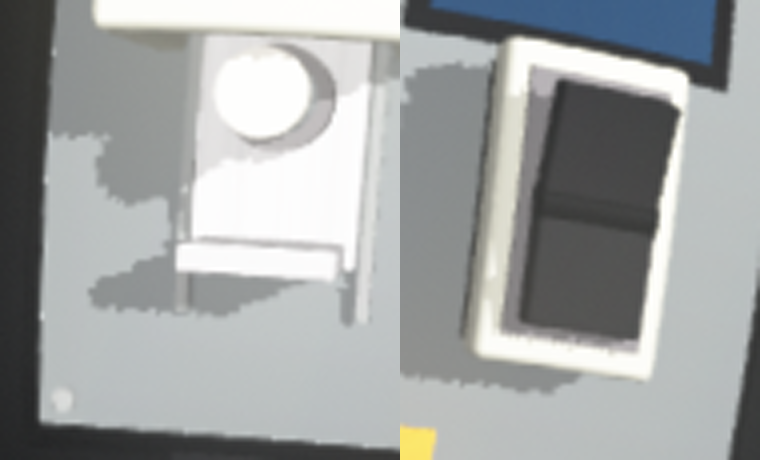

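Run:
```python
from h import *
c=np.load('w1.npy',allow_pickle=True).item()
W=lambda u,v,z:onz('wrist',u,v,z,c)
L=lambda u,v:(140+u/4,55+v/4); Rr=lambda u,v:(310+(u-400)/4,40+v/4)
a=W(*L(40,422),.115);b=W(387,182,.115);d=b-a
print('corners',a,b,np.linalg.norm(d),'yaw',np.degrees(np.arctan2(-d[1],-d[0]))-90, to_an(a),to_an(b))
t=[W(*L(*p),.159) for p in[(178,272),(335,280),(178,241),(338,249)]]
for x in t: print('tab',to_an(x).round(4))
print(np.linalg.norm(t[0]-t[1]))
for z in(.14,.15,.16,.17,.18):
    q=[W(*Rr(*p),z) for p in[(558,80),(680,105),(537,205),(655,220),(522,320),(640,340),(510,38),(690,75),(650,380),(475,355)]]
    n=lambda i,j:np.linalg.norm(q[i]-q[j])
    print(z,'rock w far,piv',n(0,1),n(2,3),n(4,5),'frame',n(6,7),n(7,8),n(8,9),'piv',to_an((q[2]+q[3])/2).round(4),'far',to_an((q[0]+q[1])/2).round(4),'framec',to_an(sum(q[6:])/4).round(4))
# triangulate
def tri(a,b):
    (o1,d1),(o2,d2)=a,b
    A=np.stack([d1,-d2],1);s=np.linalg.lstsq(A,o2-o1,rcond=None)[0];p,q=o1+s[0]*d1,o2+s[1]*d2
    return (p+q)/2,np.linalg.norm(p-q)
S=lambda u,v:ray('scene',205+u/2.8,155+v/2.8)
for n,(su,sv),p in[('farL',(123,94),(680,105)),('farR',(164,96),(558,80)),('nearL',(129,48),(640,340)),('nearR',(167,50),(522,320))]:
    x,e=tri(S(su,sv),ray('wrist',*Rr(*p),c));print(n,x.round(4),to_an(x).round(4),e.round(4))
```

```text
corners [0.52650466 0.26640444 0.115     ] [ 0.46707663 -0.04977846  0.115     ] 0.32171931904808476 yaw -10.644814644216893 [-0.11736061  0.15989204] [-0.14621026 -0.16053115]
tab [-0.0661  0.1011]
tab [-0.0693  0.0579]
tab [-0.0575  0.1008]
tab [-0.0609  0.0569]
0.043355101404113194
0.14 rock w far,piv 0.039696473547100306 0.038084478206538874 0.03868173092230495 frame 0.057821234757436064 0.095039400874316 0.05706223346782128 piv [-0.0294 -0.0991] far [ 0.0075 -0.1055] framec [-0.0293 -0.0955]
0.15 rock w far,piv 0.03853132464027978 0.03696664369419791 0.037546366179021774 frame 0.05612409789744001 0.09224985701465303 0.05538737439332731 piv [-0.0296 -0.0953] far [ 0.0063 -0.1015] framec [-0.0294 -0.0918]
0.16 rock w far,piv 0.037366175733459184 0.03584880918185689 0.03641100143573862 frame 0.054426961037444016 0.08946031315498996 0.05371251531883334 piv [-0.0298 -0.0915] far [ 0.005  -0.0975] framec [-0.0296 -0.0881]
0.17 rock w far,piv 0.03620102682663865 0.03473097466951591 0.035275636692455474 frame 0.052729824177448016 0.0866707692953269 0.052037656244339356 piv [-0.03   -0.0877] far [ 0.0037 -0.0935] framec [-0.0298 -0.0844]
0.18 rock w far,piv 0.03503587791981812 0.03361314015717492 0.034140271949172324 frame 0.05103268731745196 0.08388122543566404 0.050362797169845375 piv [-0.0301 -0.0839] far [ 0.0024 -0.0895] framec [-0.03   -0.0807]
farL [ 0.6225 -0.0168  0.1544] [ 0.0053 -0.1128] 0.011
farR [0.629  0.0212 0.156 ] [ 0.0081 -0.0743] 0.0116
nearL [ 0.5526 -0.0055  0.1528] [-0.0653 -0.1082] 0.0031
nearR [0.5602 0.0319 0.1553] [-0.0614 -0.0703] 0.0034
```

Run:
```python
import re
s=open('h.py').read().replace('AY=np.radians(-5.5)','AY=np.radians(-9.7)');open('h.py','w').write(s)
import h
from h import *
c=np.load('w1.npy',allow_pickle=True).item()
W=lambda u,v,z:onz('wrist',u,v,z,c)
L=lambda u,v:(140+u/4,55+v/4); Rr=lambda u,v:(310+(u-400)/4,40+v/4)
sc=[onz('scene',205+u/2.8,155+v/2.8,.115) for u,v in[(88,30),(390,58),(400,243),(38,205)]]
for i in range(4): print('scene corner',sc[i].round(4),to_an(sc[i]).round(4))
for p in (L(40,422),(387,182)): print('wrist corner',to_an(W(*p,.115)).round(4))
f=(W(*L(178,272),.159)+W(*L(335,280),.159))/2;print('face',f,to_an(f))
x=np.array([np.cos(AY),np.sin(AY),0])
p=f-x*.045;p[2]=.20;print('approach',p,'shift',shift(p))
for z in(.15,.155,.16):
    q=(W(*Rr(537,205),z)+W(*Rr(655,220),z))/2;print(z,'pivot',q,to_an(q).round(4),to_an((W(*Rr(558,80),z)+W(*Rr(680,105),z))/2).round(4))
```

```text
scene corner [ 0.4719 -0.0461  0.115 ] [-0.1299 -0.1663]
scene corner [0.5299 0.2716 0.115 ] [-0.1263  0.1566]
scene corner [0.7858 0.2223 0.115 ] [0.1342 0.1511]
scene corner [ 0.731  -0.0907  0.115 ] [ 0.133  -0.1667]
wrist corner [-0.1288  0.1509]
wrist corner [-0.1341 -0.1708]
face [0.56821802 0.18159584 0.159     ] [-0.07334929  0.07429949]
approach [0.52386137 0.18917786 0.2       ] shift [138.5 -52.6  -7.9]
0.15 pivot [0.58943416 0.00401084 0.15      ] [-0.0225 -0.0972] [ 0.0137 -0.1008]
0.155 pivot [0.58952139 0.00591187 0.155     ] [-0.0227 -0.0953] [ 0.0129 -0.0988]
0.16 pivot [0.58960863 0.0078129  0.16      ] [-0.023  -0.0934] [ 0.0121 -0.0969]
```

```bash
sed -i 's/-9.7/-10/' h.py
python3 -m jog '[28,-20,-2,2,0,60,-40,-6,4.3,0,96,-53,-8,4.3,0,122,-53,-8,4.3,0,138,-53,-8,4.3,0]'
python3 -m jog '[20,0,0,0,0,40,0,0,0,0,56,0,0,0,0,64,0,0,0,0,64,0,0,0,0]'
python3 - <<'E'
from h import *
import cv2
c=optics.get_calibration('wrist');im=optics.camera('wrist');cv2.imwrite('pics/w2.png',im[:,:,::-1])
np.save('w2.npy',c,allow_pickle=True)
o,r=state();print(o['time_s'],o['eef_pos'],r.as_matrix().round(3),o['wrist_force'])
E
```

```text
time_s: 2.65
eef_pos: [0.5225, 0.1888, 0.1981]
eef_rot: [0.06, -0.703, 0.06, 0.706]
wrist_force: [0.3, 0.2, -0.1]
opening: 0.001
time_s: 3.15
eef_pos: [0.5232, 0.1884, 0.136]
eef_rot: [0.06, -0.704, 0.061, 0.705]
wrist_force: [-0.5, 0.3, -0.8]
opening: 0.002
3.2 [0.524009   0.18860133 0.13711831] [[-0.001 -0.17  -0.985]
 [-0.    -0.985  0.17 ]
 [-1.     0.     0.001]] [ 0.25238743 -0.39966673  0.23292928]
```

View pics/w2.png

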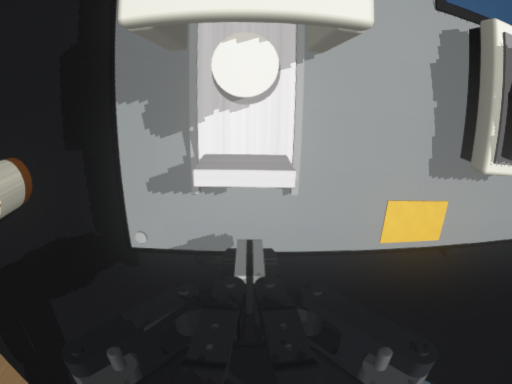

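```bash
python3 -m jog '[0,0,-8,0,0,0,0,-16,0,0,0,0,-22,0,0,0,0,-26,0,0,0,0,-28,0,0]'
python3 -m jog '[0,0,-3,0,0,0,0,-6,0,0,0,0,-9,0,0,0,0,-12,0,0,0,0,-15,0,0]'
python3 -m jog '[0,0,-3,0,0,0,0,-6,0,0,0,0,-9,0,0,0,0,-12,0,0,0,0,-15,0,0]'
```

```text
time_s: 3.7
eef_pos: [0.5525, 0.1838, 0.1375]
eef_rot: [-0.061, 0.705, -0.061, -0.704]
wrist_force: [0.2, -0.4, -0.1]
opening: -0.001
time_s: 4.2
eef_pos: [0.5664, 0.1814, 0.1372]
eef_rot: [0.06, -0.704, 0.061, 0.705]
wrist_force: [-2.9, -0.2, 1.5]
opening: -0.0
time_s: 4.7
eef_pos: [0.5815, 0.1787, 0.1372]
eef_rot: [0.06, -0.704, 0.061, 0.705]
wrist_force: [-3.9, -2.2, 0.9]
opening: -0.0
```

```bash
python3 -m jog '[0,0,-2,0,0,0,0,-4,0,0,0,0,-6,0,0,0,0,-8,0,0,0,0,-9,0,0]'
python3 -m jog '[0,0,-1,0,0,0,0,-2,0,0,0,0,-3,0,0,0,0,-4,0,0,0,0,-5,0,0]'
```

```text
time_s: 5.2
eef_pos: [0.5904, 0.1772, 0.1372]
eef_rot: [0.061, -0.704, 0.061, 0.705]
wrist_force: [-3.2, -2.4, -0.1]
opening: -0.0
time_s: 5.7
eef_pos: [0.5951, 0.1765, 0.1372]
eef_rot: [0.06, -0.704, 0.06, 0.705]
wrist_force: [-3.9, -1.7, -0.0]
opening: -0.002
```

```bash
python3 -m jog '[0,0,-1,0,0,0,0,-2,0,0,0,0,-3,0,0,0,0,-4,0,0,0,0,-4,0,0]'
```

```text
time_s: 6.2
eef_pos: [0.5993, 0.1758, 0.1373]
eef_rot: [-0.061, 0.705, -0.06, -0.704]
wrist_force: [-2.3, -1.0, -1.0]
opening: -0.004
```

```bash
python3 -m jog '[0,0,-1,0,0,0,0,-2,0,0,0,0,-3,0,0,0,0,-3,0,0,0,0,-3,0,0]'
```

```text
time_s: 6.7
eef_pos: [0.6023, 0.1754, 0.1374]
eef_rot: [-0.061, 0.705, -0.06, -0.704]
wrist_force: [-2.0, -0.8, -1.3]
opening: -0.003
```

```bash
python3 -m jog '[0,0,-0.5,0,0,0,0,-1,0,0,0,0,-1.5,0,0,0,0,-2,0,0,0,0,-2,0,0]'
```

```text
time_s: 7.2
eef_pos: [0.6042, 0.175, 0.1373]
eef_rot: [-0.061, 0.705, -0.06, -0.704]
wrist_force: [-2.8, -0.6, -0.5]
opening: 0.001
```

```bash
python3 -m jog '[0,0,-0.5,0,0,0,0,-1,0,0,0,0,-1.5,0,0,0,0,-2,0,0,0,0,-2,0,0]'
```

```text
time_s: 7.7
eef_pos: [0.6057, 0.1747, 0.1373]
eef_rot: [0.06, -0.704, 0.06, 0.705]
wrist_force: [-5.5, -0.3, 0.1]
opening: -0.001
```

Force rising and the position lagging: the soft stop is starting.

```bash
python3 -m jog '[0,0,-0.3,0,0,0,0,-0.6,0,0,0,0,-1,0,0,0,0,-1,0,0,0,0,-1,0,0]'
```

```text
time_s: 8.2
eef_pos: [0.6057, 0.1747, 0.1373]
eef_rot: [0.06, -0.703, 0.06, 0.706]
wrist_force: [-9.0, 0.3, 3.6]
opening: -0.0
```

```bash
python3 -m jog '[0,0,-0.3,0,0,0,0,-0.6,0,0,0,0,-1,0,0,0,0,-1,0,0,0,0,-1,0,0]'
```

```text
time_s: 8.7
eef_pos: [0.6057, 0.1747, 0.1373]
eef_rot: [0.06, -0.703, 0.06, 0.706]
wrist_force: [-13.4, 0.7, 6.6]
opening: 0.001
```

```bash
python3 -m jog '[0,0,2,0,0,0,0,8,0,0,0,0,20,0,0,0,0,30,0,0,-30,0,30,0,0]'
python3 -m jog '[-35,0,0,0,0,-70,0,0,0,0,-100,0,0,0,0,-110,0,0,0,0,-110,0,0,0,0]'
python3 - <<'E'
from h import *
import cv2
im=optics.camera('wrist');cv2.imwrite('pics/w3.png',im[:,:,::-1])
p=np.array([.5895,.006,.24])+.0*0;x=np.array([np.cos(AY),np.sin(AY),0])
o,r=state();print(o['time_s'],o['eef_pos'],r.as_matrix().round(3),o['wrist_force'],shift(p-.03*x))
E
```

```text
time_s: 9.2
eef_pos: [0.5737, 0.1795, 0.1631]
eef_rot: [0.06, -0.701, 0.061, 0.708]
wrist_force: [0.3, 0.4, -0.7]
opening: -0.001
time_s: 9.7
eef_pos: [0.579, 0.1796, 0.2791]
eef_rot: [-0.061, 0.706, -0.06, -0.703]
wrist_force: [0.2, -0.4, 0.2]
opening: -0.004
9.75 [0.57810331 0.17950232 0.27697933] [[ 0.    -0.17  -0.985]
 [ 0.    -0.985  0.17 ]
 [-1.    -0.    -0.   ]] [-0.32695934  0.04387089 -0.11719661] [ 37.  168.9 -10.8]
```

View pics/w3.png

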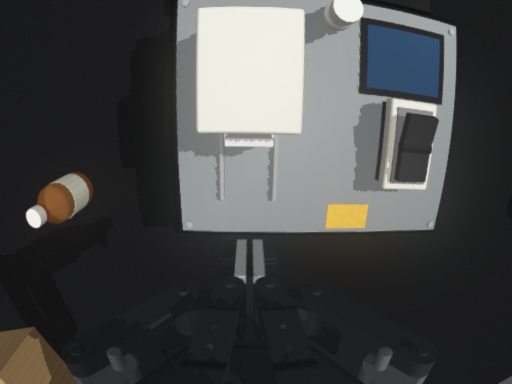

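```bash
python3 -m jog '[7,40,-3,0,0,14,80,-6,0,0,24,120,-8,0,0,34,160,-11,0,0,37,169,-11,0,0]'
python3 -m jog '[0,0,0,0,0,0,0,0,0,0,0,0,0,0,0,0,0,0,0,0,0,0,0,0,0]'
python3 - <<'E'
from h import *
import cv2
c=optics.get_calibration('wrist');im=optics.camera('wrist');cv2.imwrite('pics/w4.png',im[:,:,::-1])
np.save('w4.npy',c,allow_pickle=True)
cv2.imwrite('pics/w4c.png',cv2.resize(im[60:290,170:340,::-1],None,fx=2.6,fy=2.6,interpolation=2))
o,r=state();print(o['time_s'],o['eef_pos'],o['wrist_force'])
E
```

```text
time_s: 10.25
eef_pos: [0.5581, 0.0078, 0.2363]
eef_rot: [0.062, -0.702, 0.062, 0.707]
wrist_force: [0.1, -0.1, 0.2]
opening: 0.001
time_s: 10.75
eef_pos: [0.5607, 0.012, 0.2405]
eef_rot: [-0.06, 0.705, -0.06, -0.704]
wrist_force: [0.4, -0.0, -0.5]
opening: 0.001
10.8 [0.56061517 0.01177751 0.24052149] [-0.2723434  -0.0930463  -0.22324145]
```

View pics/w4c.png

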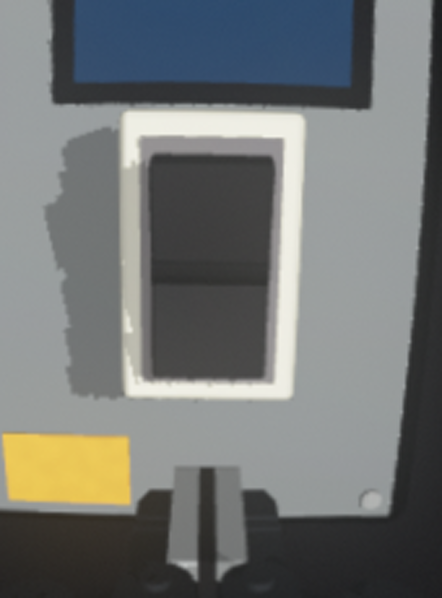

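Run:
```python
from h import *
c=np.load('w4.npy',allow_pickle=True).item()
W=lambda u,v,z:onz('wrist',170+u/2.6,60+v/2.6,z,c)
x=np.array([np.cos(AY),np.sin(AY),0])
for z in(.14,.15,.16,.17):
    a,b,p,n=W(150,156,z),W(275,156,z),W(209,270,z-.008),W(210,380,z-.008)
    print(z,'wfar',np.linalg.norm(a-b),'far',to_an((a+b)/2).round(4),'piv',to_an(p).round(4),'near',to_an(n).round(4),np.linalg.norm(W(150,375,z-.008)-W(267,375,z-.008)))
p=W(209,270,.15);q=p+.024*x;q[2]=.20;print(p,q,shift(q), to_an(status.get_obs()['eef_pos']))
w=W(174,467,.24),W(241,467,.24);print('finger w',np.linalg.norm(w[0]-w[1]),to_an(w[0]))
```

```text
0.14 wfar 0.03910674535283105 far [ 0.0118 -0.0967] piv [-0.027  -0.0958] near [-0.0663 -0.0964] 0.04078003077389455
0.15 wfar 0.03749678733245559 far [ 0.0127 -0.0966] piv [-0.0246 -0.0958] near [-0.0624 -0.0963] 0.03915471560910703
0.16 wfar 0.035886829312080135 far [ 0.0135 -0.0965] piv [-0.0223 -0.0957] near [-0.0584 -0.0963] 0.037529400444319544
0.17 wfar 0.03427687129170465 far [ 0.0144 -0.0964] piv [-0.0199 -0.0957] near [-0.0545 -0.0962] 0.03590408527953201
[0.58898294 0.00565548 0.15      ] [0.61261832 0.00148792 0.2       ] [ 40.5   1.3 -53. ] [-0.05173602 -0.09464421]
finger w 0.01397278720689277 [-0.04335962 -0.08824387]
```

```bash
python3 -m jog '[0,1,-20,0,0,0,1,-45,0,0,20,1,-53,0,0,50,1,-53,0,0,62,1,-53,0,0]'
python3 -m jog '[0,0,0,0,0,0,0,0,0,0,2,0,0,0,0,4,0,0,0,0,6,0,0,0,0]'
```

```text
time_s: 11.3
eef_pos: [0.6111, 0.0015, 0.1753]
eef_rot: [0.061, -0.703, 0.06, 0.706]
wrist_force: [-0.7, -0.3, -0.5]
opening: -0.001
time_s: 11.8
eef_pos: [0.6129, 0.0009, 0.1731]
eef_rot: [-0.06, 0.705, -0.061, -0.704]
wrist_force: [-0.6, 0.8, -0.5]
opening: 0.002
```

```bash
python3 -m jog '[0.8,0,0,0,0,1.6,0,0,0,0,2.4,0,0,0,0,3.2,0,0,0,0,4,0,0,0,0]'; python3 -c "
from h import *;print(to_an(status.get_obs()['eef_pos']))"
```

```text
time_s: 12.3
eef_pos: [0.6125, 0.0009, 0.1682]
eef_rot: [0.061, -0.705, 0.061, 0.705]
wrist_force: [-0.4, 0.7, 0.4]
opening: -0.004
[ 0.00123825 -0.09630774]
```

```bash
python3 -m jog '[0.8,0,0,0,0,1.6,0,0,0,0,2.4,0,0,0,0,3.2,0,0,0,0,4,0,0,0,0]'
```

```text
time_s: 12.8
eef_pos: [0.6125, 0.001, 0.1643]
eef_rot: [-0.061, 0.705, -0.061, -0.704]
wrist_force: [-1.2, 0.7, 1.5]
opening: 0.001
```

```bash
python3 -m jog '[0.6,0,0,0,0,1.2,0,0,0,0,1.8,0,0,0,0,2.4,0,0,0,0,3,0,0,0,0]'
```

```text
time_s: 13.3
eef_pos: [0.6131, 0.0009, 0.1621]
eef_rot: [-0.06, 0.705, -0.061, -0.704]
wrist_force: [-0.2, 1.0, 4.4]
opening: 0.001
```

```bash
python3 -m jog '[0.6,0,0,0,0,1.2,0,0,0,0,1.8,0,0,0,0,2.4,0,0,0,0,3,0,0,0,0]'
```

```text
time_s: 13.8
eef_pos: [0.6118, 0.0011, 0.1574]
eef_rot: [0.061, -0.704, 0.06, 0.705]
wrist_force: [-1.1, -0.6, -0.2]
opening: 0.004
```

```bash
python3 -m jog '[0.5,0,0,0,0,1,0,0,0,0,1.5,0,0,0,0,2,0,0,0,0,2,0,0,0,0]'
```

```text
time_s: 14.3
eef_pos: [0.6125, 0.0009, 0.1562]
eef_rot: [0.061, -0.704, 0.06, 0.705]
wrist_force: [0.4, 1.2, 0.8]
opening: -0.0
```

```bash
python3 -m jog '[0.4,0,0,0,0,0.8,0,0,0,0,1.2,0,0,0,0,1.5,0,0,0,0,1.5,0,0,0,0]'
```

```text
time_s: 14.8
eef_pos: [0.6126, 0.0009, 0.1551]
eef_rot: [-0.06, 0.705, -0.061, -0.704]
wrist_force: [-1.3, -0.1, 2.7]
opening: 0.005
```

Now on the on-stop, pressing into the gasket.

```bash
python3 -m jog '[0.5,0,0,0,0,1,0,0,0,0,1.5,0,0,0,0,2,0,0,0,0,2,0,0,0,0]'
```

```text
time_s: 15.3
eef_pos: [0.6126, 0.0009, 0.154]
eef_rot: [-0.06, 0.705, -0.061, -0.704]
wrist_force: [-3.6, 0.2, 9.7]
opening: -0.001
```

```bash
python3 -m jog '[0.4,0,0,0,0,0.8,0,0,0,0,1.2,0,0,0,0,1.2,0,0,0,0,1.2,0,0,0,0]'
```

```text
time_s: 15.8
eef_pos: [0.6127, 0.0009, 0.1534]
eef_rot: [-0.06, 0.705, -0.061, -0.704]
wrist_force: [-6.1, 0.7, 12.5]
opening: 0.001
```

```bash
for i in 1; do python3 -m jog '[0,0,0,0,0,0,0,0,0,0,0,0,0,0,0,0,0,0,0,0,0,0,0,0,0]'
python3 -m jog '[0,0,0,0,0,0,0,0,0,0,0,0,0,0,0,0,0,0,0,0,0,0,0,0,0]'
python3 -m jog '[0,0,0,0,0,0,0,0,0,0,0,0,0,0,0,0,0,0,0,0,0,0,0,0,0]'
python3 -m jog '[0,0,0,0,0,0,0,0,0,0,0,0,0,0,0,0,0,0,0,0,0,0,0,0,0]'; done
python3 -m jog '[-1,0,0,0,0,-3,0,0,0,0,-8,0,0,0,0,-18,0,0,0,0,-40,0,0,0,0]'
python3 -m jog '[-30,0,15,0,0,-50,0,30,0,0,-60,0,52,0,0,-60,0,52,0,0,-60,0,52,0,0]'
python3 - <<'E'
from h import *
import cv2
c=optics.get_calibration('wrist');im=optics.camera('wrist');cv2.imwrite('pics/w5.png',im[:,:,::-1])
o,r=state();print(o['time_s'],o['eef_pos'],o['wrist_force'])
E
```

```text
time_s: 16.3
eef_pos: [0.6127, 0.0009, 0.1534]
eef_rot: [-0.06, 0.705, -0.061, -0.704]
wrist_force: [-6.2, 0.7, 12.1]
opening: 0.002
time_s: 16.8
eef_pos: [0.6127, 0.0009, 0.1534]
eef_rot: [-0.06, 0.705, -0.061, -0.704]
wrist_force: [-5.9, 1.3, 12.2]
opening: -0.001
time_s: 17.3
eef_pos: [0.6127, 0.001, 0.1535]
eef_rot: [-0.06, 0.705, -0.061, -0.704]
wrist_force: [-5.8, 1.1, 12.6]
opening: 0.004
time_s: 17.8
eef_pos: [0.6127, 0.0009, 0.1535]
eef_rot: [-0.06, 0.705, -0.061, -0.704]
wrist_force: [-5.4, 0.2, 12.6]
opening: 0.001
time_s: 18.3
eef_pos: [0.6112, 0.0012, 0.1902]
eef_rot: [0.061, -0.703, 0.06, 0.706]
wrist_force: [0.1, 0.6, -0.1]
opening: -0.004
time_s: 18.8
eef_pos: [0.5616, 0.0098, 0.2522]
eef_rot: [-0.06, 0.705, -0.061, -0.704]
wrist_force: [0.6, -0.4, -0.4]
opening: 0.005
18.85 [0.56159148 0.00972223 0.25150918] [-0.03680092  0.11575021 -0.55624784]
```

View pics/w5.png

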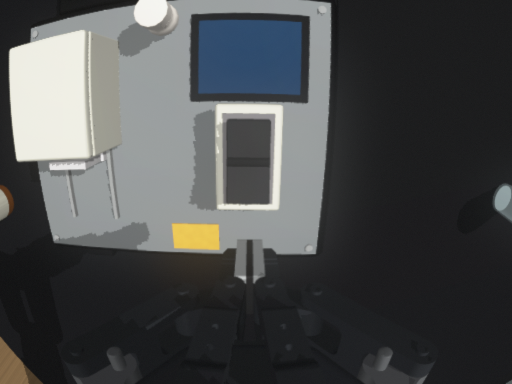

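```bash
python3 -c "
from bench import hand_in;print(hand_in())"
```

```text
the job is handed in; nothing more can be done
None
```

I pushed the carriage home first, then switched the analyser on, and handed the job in at about 18.9 s of the 51 s. No verdict was reported.

- **Carriage:** I pushed the tab with closed fingertips. It slid at about 3–4 N for roughly 50 mm, judging contact from the force, until the position stopped changing. The last reading against the stop was about 15 N. The picture afterwards shows the vial inside the chamber.
- **Switch:** I felt the raised end at about z = 0.164 m. The force rose to 4.4 N, then dropped to about zero as the rocker snapped over. I held it on its stop for about 2 s at a steady 12.5 N downward, with about 6 N sideways (roughly 14 N in all), then let go.
- **Last checks:** The final picture shows the far half of the rocker lowered. The carriage is still in, and the jar is standing. The bottle and beaker are only partly in view, but what shows is where it was. The wrist force is near zero, with the arm clear of everything.
- **Not confirmed:** The blue screen looks the same as before, so only the force and the hold time show that the analyser started. Forces were read only at the end of each half-second call.
- **Disagreement:** My first analyser heading, from rough picks in the scene picture (-5.5°), disagreed with the wrist camera (about -10°). Better corner picks in the scene picture agreed with the wrist camera, so I used -10°.

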